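# Turn a serving board on its easel and scan the label on its back

### The arm

A 6-joint arm with a two-finger parallel gripper is mounted at the origin on the work surface; the furniture and walls round the work are solid. World frame = base frame: x ahead of the robot, y to its left, z up, the work surface at z = 0. Lengths are in m, angles in rad, forces in N, time in s.
With the tool pointing down it reaches from about 0.25 to 0.725 m from the base axis. Payload 4 kg.
Tool frame: the origin (TCP) lies on the centre line of the jaws, within the pads' length; the fingertips stand ahead of it and the grasp point (between the pads) lies 11 mm behind it (bot.tip_extent is the z of the fingertips in the tool frame, in m); z points along the fingers, y is the direction in which the jaws open and shut (so a half turn about z gives the same grasp; the last joint's range is limited). The gripper opens to 85 mm and grips with 20 to 120 N. Pads are 22 mm wide; open, the fingers measure 114 mm over their backs; the gripper's body (76 mm by 85 mm) begins 54 mm behind the grasp point. The pads swing forward as they close: fully open they stand 13 mm farther back than shut.
Start: joints at [-1.176, 0.241, 0.005, 1.335, 0, 1.571], TCP at [0.192, -0.462, 0.239] pointing down, gripper open.
Joint ranges: [-2.72, 2.72], [-1.05, 1.87], [-1.09, 1.28], [-1.99, 2.15], [-1.42, 1.44], [-3.14, 3.14]. Speed limits (rad/s): [2.79, 2.79, 3.14, 3.14, 3.14, 3.14].

### API

Orientations are given as a unit quaternion [x, y, z, w].
In Python, from workcell import bot gives the robot as it stands.
- The arm moves only by the shell command python3 -m jog 'ROWS'. ROWS is JSON, a list that holds one entry, the list of rows, each a list of 7 numbers: the shift along the world's x, y, z in m, then the turn, a rotation vector about the world's x, y, z in degrees, then the closure in counts, from 0 (fully open) to 255 (shut). In form: [[[tx, ty, tz, ax, ay, az, fingers], ...]]. A call has 1 to 10 rows; each row is the pose to reach, as a shift and turn from the pose commanded when the call began; what a row does not reach only later rows make up. A row lasts 1/12 s, in which the tool goes at most 41.7 mm and 7.16 degrees, less where a joint would pass 70% of its speed; a pose out of reach is approached as far as the arm can. A call with a gripper value outside its range is refused whole. The fingers move at their own pace and stop on an object; the grip force is fixed at half the most. Time passes only in rows, so rows that repeat a pose let the fingers close. It gives the time, the measured TCP pose, the force and the opening at its end, in the units of the state.
- bot.get_obs(): the state, without advancing time (a new reading comes with each control period).
- bot.camera(name): name is "scene" or "top" or "wrist"; returns the picture (400x640x3 uint8, blue, green, red); there is no depth.
- bot.camera_model(name): a dict with "K" (3x3 intrinsics, pixels), "k1" (the pictures are not rectified: a ray, as slopes to the right and down, at radius r is drawn at 1 + k1 r^2 times it, then the intrinsics apply), "T" (4x4, takes a point from camera to world coordinates). Camera axes: x right, y down, z forward; pixel columns grow to the right and rows downward; lengths in m; the calibration is good to about 2 mm. A picture is of the moment at which its call begins: read the wrist's pose just before it. camera_model takes no time and is no camera call; for the wrist camera it gives the pose at the moment of the call.
- bot.job_done(): hands the job in, once; it reports no verdict.
The state is a dict: "clock": time; "joint_pos": joint angles; "joint_vel": joint speeds; "tau": joint torques, N m; "eef_pos": TCP position; "tool_rot": TCP orientation; "ft_force": force on the tool from outside, world axes, zero at the start; "ft_torque": the same for the moment, N m; "grip_width": finger opening in m.
Only numpy, scipy, OpenCV 4.12 (cv2) and the standard library are available. Lean on these libraries where they do the work, as an engineer would, in place of code of your own. Each camera call takes 0.05 s, during which the arm holds its last target. There are 200 camera calls.

### The job

The serving board leans on its display easel with the grooved face out and the barcode label hidden behind. Turn the board over and lean it back on the easel, on a long edge, centred and square against the rest, so that the label face looks out; then pick up the hand scanner from its dock and, without touching the board, hold it still for two seconds pointing straight at the middle of the label from about 8 cm away. Finally lay the scanner flat, right side up, back in its dock, and leave the other tableware standing where it is.

Things in the scene. Friction and masses are not known exactly. Their poses are not given: they have to be found in the camera images.
- board: Light wooden serving board, slab 160 (x) by 130 (y) by 14 mm (z), 0.2 kg; origin at its centre. +z face: groove line round the edge; -z face: white barcode label, 74 x 50 mm, in the middle. Starts leaning on the easel, y up the slope, +z outward to the easel's front; pinch it by its bare upper edge, across the 14 mm. Turned over, either long edge may be below.
- label (a point): Centre of the label, on the board's -z face, 7 mm from the board's centre; axes as the board's.
- easel: Fixed dark wooden easel, 130 mm wide (y). Origin on the table below the seat; front is -x, z up. Rest plane leans back (to +x) 20 degrees, starts at x = 0, z = 24 mm; back posts reach 71 mm up the slope, the board's upper 59 mm stands free. Seat square to the rest plane, 29 mm deep, with a 12 mm lip in front. A board fully home has its centre at x 15.5, y 0, z 87.7 mm, whichever face is out.
- scanner: White bar-shaped hand scanner, 136 mm long (x from -68 to +69 mm), 0.17 kg; origin at the centre of its flat underside, z up through its top (grey button), x towards the wider head with the black window. Body 40 mm wide (y), 32 mm high for x from -68 to +32 mm; head beyond it 58 mm wide, 36 mm high. Grip across the 40 mm near x = 0.
- nose (a point): Centre of the scanner's window, at (69, 0, 18) mm in the scanner's frame; axes as the scanner's, it looks along +x.
- dock: Fixed grey plastic scanner dock: pad 176 (x) by 90 (y) by 6 mm, with a 5 mm high rim at the ends and corners (inside 164 x 78 mm); the long sides are open in the middle for the fingers. Origin at the centre of its underside, z up. The scanner lies on the pad along x, either way round.
- bowl: Frosted glass bowl with a gold rim, 130 mm across, 64 mm high, origin at the centre of its underside. A bystander.
- mill: Turned wooden pepper mill, 56 mm across, 163 mm tall, origin at the centre of its underside. A bystander.
- fork: Fork with a gilt handle, 203 mm long (x), 23 mm wide, 12 mm high, origin under its middle. A bystander.
There are look-alikes about, which are no part of the job. There is more than one size of the board; the one meant has the size given above.

How it is judged:
On the way, in this order (a step that is already met when the one before it is completed fails the run):
1. the board is turned over: it leans home on the easel with its label face out, and is let go (angle between board's own z axis and vertical between 1.8 and 2.03 rad and angle between board's own x axis and vertical between 1.45 and 1.69 rad and angle between the x axis of board and the y axis of easel, either way round below 0.15 rad and x of board in the frame of easel between 0.0035 and 0.0275 m and y of board in the frame of easel between -0.03 and 0.03 m and z of board in the frame of easel between 0.0777 and 0.0977 m and contact force between board and easel above 0.3 N and contact force between the fingers and board below 0.1 N and linear speed of board below 0.02 m/s), for 0.2 s.
2. the scanner, held in the fingers, points still for 1.7 s: label centre 30 to 150 mm ahead of its window, within 25 mm of its axis, on the label side, axis within 0.52 rad of square to the board (x of label in the frame of nose between 0.03 and 0.15 m and y of label in the frame of nose between -0.025 and 0.025 m and z of label in the frame of nose between -0.025 and 0.025 m and angle between the x axis of scanner and the z axis of board, either way round below 0.52 rad and z of nose in the frame of label below -0.02 m and contact force between the fingers and scanner above 0.5 N and linear speed of scanner below 0.03 m/s and angular speed of scanner below 0.25 rad/s and angle between board's own z axis and vertical between 1.8 and 2.03 rad and angle between board's own x axis and vertical between 1.45 and 1.69 rad and angle between the x axis of board and the y axis of easel, either way round below 0.15 rad and x of board in the frame of easel between 0.0035 and 0.0275 m and y of board in the frame of easel between -0.03 and 0.03 m and z of board in the frame of easel between 0.0777 and 0.0977 m), for 1.7 s.
At the end, for the whole second after the job is handed in: The board leans at rest on the easel, label face out, long edge down, within 12 mm fore-aft, 30 mm sideways and 10 mm in height of home, square within 0.15 rad; the scanner rests flat, right side up, on the dock pad within 20 mm of its middle and 0.2 rad of its long axis, either way round (all of step 1 and horizontal distance between scanner and dock below 0.02 m and z of scanner in the frame of dock below 0.009 m and angle between scanner's own z axis and vertical below 0.08 rad and angle between the x axis of scanner and the x axis of dock, either way round below 0.2 rad and contact force between scanner and dock above 0.3 N and linear speed of scanner below 0.02 m/s); the robot touches nothing.
It fails at once if the scanner touches the board (contact force between scanner and board above 0.5 N).
It fails at once if a bystander (bowl, mill or fork) is shifted by more than 30 mm or tipped (distance of any of bowl, mill, fork from where it was at the start of the episode above 0.03 m or angle between any of bowl, mill's own z axis and vertical above 0.3 rad).
It also fails if it takes over 70 s, if anything falls off the work surface, if the arm or the gripper's body presses on something with over 40 N, if the wrist force passes 120 N, or if a joint passes its speed limit or range.

## Working session

There is one attempt and no reset: what is moved stays moved. The work goes in short steps, Python scripts to look and compute and a shell command to move; the robot and the scene stay as the last step left them, time stands still between calls to the robot, and variables do not carry over. Pictures are saved under pics/ and viewed, about 8 in all and at most 12, crops included, and the job is handed in when it is done.

```bash
ls; mkdir -p pics
cat > h.py <<'E'
import numpy as np, cv2
from workcell import bot
def snap(n,f):
    m=bot.camera_model(n); im=bot.camera(n); cv2.imwrite('pics/'+f+'.png',im); np.savez('pics/'+f+'.npz',K=m['K'],k1=m['k1'],T=m['T']); return im
def ld(f):
    m=np.load('pics/'+f+'.npz'); return m['K'],float(m['k1']),m['T']
def ray(f,u,v):
    K,k1,T=ld(f); K=np.array(K); d=np.linalg.solve(K,[u,v,1.])[:2]; s=d.copy()
    for _ in range(30): s=d/(1+k1*(s@s))
    r=T[:3,:3]@[s[0],s[1],1]; return T[:3,3],r/np.linalg.norm(r)
def atz(f,u,v,z):
    o,r=ray(f,u,v); return o+r*(z-o[2])/r[2]
def proj(f,P):
    K,k1,T=ld(f); P=np.atleast_2d(P); c=(P-T[:3,3])@T[:3,:3]; s=c[:,:2]/c[:,2:]; s=s*(1+k1*(s**2).sum(1,keepdims=True)); return s@K[:2,:2].T+K[:2,2]
def tri(L):
    A=0;b=0
    for f,u,v in L:
        o,r=ray(f,u,v); M=np.eye(3)-np.outer(r,r); A=A+M; b=b+M@o
    return np.linalg.solve(A,b)
E
python3 - <<'E'
from h import *
a=snap('scene','s0');b=snap('top','t0')
print(bot.get_obs(), bot.tip_extent)
for n in('scene','top','wrist'): print(n,bot.camera_model(n))
E
```

```text
pics
{'clock': 0.1, 'joint_pos': array([-1.17600899e+00,  2.41327724e-01,  3.90345716e-03,  1.33517720e+00,
        8.53976324e-08,  1.57081511e+00]), 'joint_vel': array([-8.34742332e-05, -1.31444125e-03,  4.74748421e-03, -1.41546203e-03,
       -9.83530545e-04, -5.59607401e-04]), 'tau': array([-6.13948419e-05, -3.73137689e+01,  2.53009808e+01,  1.08096533e-02,
        6.53705774e-05, -9.91147218e-07]), 'eef_pos': array([ 0.1921059 , -0.46105901,  0.23852388]), 'tool_rot': array([ 9.80582489e-01,  1.96104991e-01, -1.76973419e-04, -8.85050294e-04]), 'ft_force': array([0.19886532, 0.46932059, 0.35878108]), 'ft_torque': array([-0.05603283, -0.0407153 , -0.00330573]), 'grip_width': 0.08533163049811222} 0.008
scene {'K': array([[363.81768641,   0.        , 324.77608009],
       [  0.        , 363.81768641, 201.7818301 ],
       [  0.        ,   0.        ,   1.        ]]), 'k1': 0.0163920813667251, 'T': array([[ 0.4635897 , -0.4943094 ,  0.73535217, -0.35862039],
       [-0.88601804, -0.26566597,  0.37999161, -0.38028723],
       [ 0.00752462, -0.82769548, -0.56112706,  0.63917326],
     
[... 345 characters left out ...]
79466,  0.01383093, -0.01388619],
       [ 0.00522452, -0.21085896, -0.97750253,  1.44215605],
       [ 0.        ,  0.        ,  0.        ,  1.        ]])}
wrist {'K': array([[330.42538369,   0.        , 318.74550667],
       [  0.        , 330.42538369, 196.2046325 ],
       [  0.        ,   0.        ,   1.        ]]), 'k1': -0.015541218168385747, 'T': array([[ 3.85192169e-01, -8.86737783e-01, -2.55583834e-01,
         2.55712444e-01],
       [-9.22836338e-01, -3.70036984e-01, -1.06984686e-01,
        -4.34642671e-01],
       [ 2.91892012e-04,  2.77071713e-01, -9.60849198e-01,
         3.73497567e-01],
       [ 0.00000000e+00,  0.00000000e+00,  0.00000000e+00,
         1.00000000e+00]])}
```

View pics/s0.png

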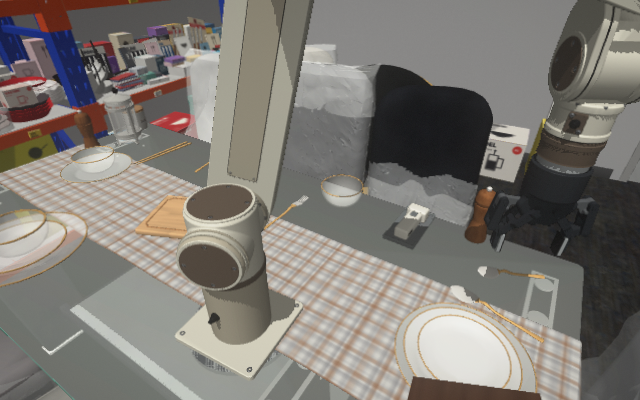

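View pics/t0.png

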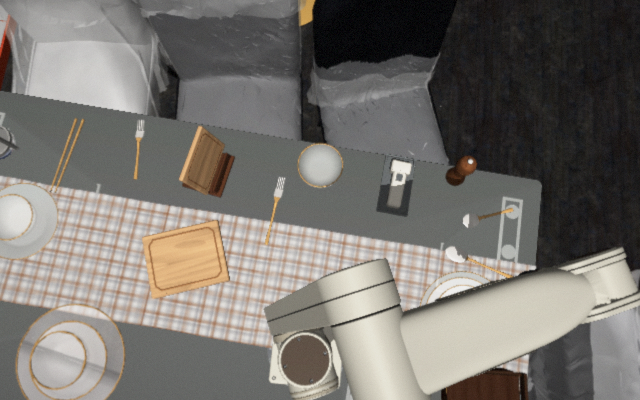

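The top view shows the leaning board at (207,160), with a larger flat board as look-alike at (187,258). The scanner is in its dock at (397,186), with the bowl at (320,165), the mill at (462,168), and forks at (275,210) and (138,150). I'll crop in on the easel and dock.

Run:
```python
from h import *
a=cv2.imread('pics/t0.png')
c1=cv2.resize(a[115:210,165:245],None,fx=5,fy=5,interpolation=cv2.INTER_CUBIC)
c2=cv2.resize(a[140:235,360:440],None,fx=5,fy=5,interpolation=cv2.INTER_CUBIC)
cv2.imwrite('pics/c0.png',np.hstack([c1,c2]))
for n,u,v,z in[('board',207,160,.09),('scan',397,186,.03),('bowl',320,165,.06),('mill',462,168,.1),('fork',275,210,.01),('flat',187,258,.01)]:print(n,atz('t0',u,v,z).round(3))
```

```text
board [0.483 0.324 0.09 ]
scan [ 0.472 -0.215  0.03 ]
bowl [0.505 0.01  0.06 ]
mill [ 0.521 -0.381  0.1  ]
fork [0.374 0.129 0.01 ]
flat [0.214 0.361 0.01 ]
```

View pics/c0.png

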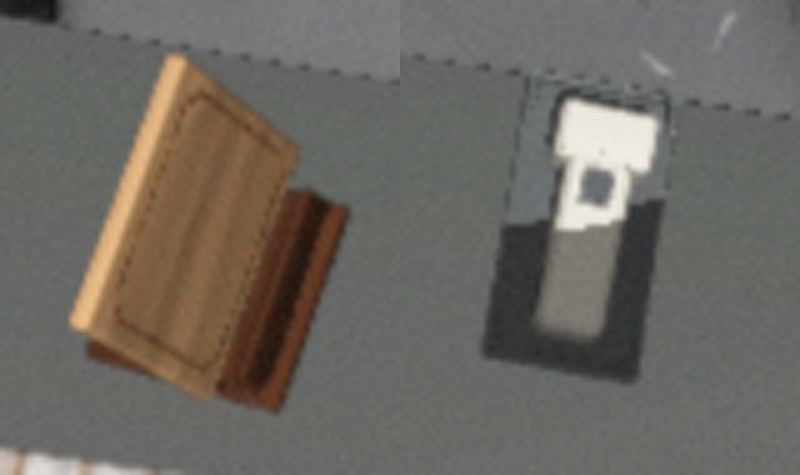

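The crop shows the grooved face towards the viewer's right (world -y) and the bright top edge running from (165–187,57) to (72–92,328). The size fit below will confirm it's the right board. In the other crop, the scanner head points to the image top (+x).

```bash
cat >> h.py <<'E'
c20,s20=np.cos(np.radians(20)),np.sin(np.radians(20))
def Rz(a): return np.array([[np.cos(a),-np.sin(a),0],[np.sin(a),np.cos(a),0],[0,0,1.]])
UP=np.array([s20,0,c20]);OUT=np.array([-c20,0,s20]);HOME=np.array([.0155,0,.0877])
def bp(w,s,o): return HOME+np.array([0,w,0])+s*UP+o*OUT   # easel-frame board pts: width, upslope, outward
E
python3 - <<'E'
from h import *
from scipy.optimize import least_squares as ls
px=lambda x,y:(165+x/5-.4,115+y/5-.4)
# w: easel +y ; easel x ~ world 71deg -> easel y ~ 161deg (-x): far end = -w
obs=[(px(187,60),bp(-.08,.065,.007)),(px(299,150),bp(-.08,-.065,.007)),(px(91,330),bp(.08,.065,.007)),(px(212,398),bp(.08,-.065,.007)),
(px(166,58),bp(-.08,.065,-.007)),(px(71,326),bp(.08,.065,-.007))]
U=np.array([o[0] for o in obs]);P=np.array([o[1] for o in obs])
w=lambda p:P@Rz(p[2]).T+[p[0],p[1],0]
r=ls(lambda p:(proj('t0',w(p))-U).ravel(),[.48,.3,1.24]);print(r.x,np.degrees(r.x[2]),r.fun.round(1))
R=Rz(r.x[2]);e=np.array([r.x[0],r.x[1],0])
for n,p in[('lip-front',[-.029*c20,0,.024+.029*s20+.012*0])]:
  for y in(-.065,.065):
    q=np.array(p)+[0,y,0]+.012*UP; pp=proj('t0',R@q+e)[0]; print(n,pp,((pp-[165,115]+.4)*5).round())
for n,v in[('top edge',bp(0,.065,0)),('grasp25',bp(0,.04,0)),('label',bp(0,0,.007))]:print(n,(R@v+e).round(4))
print('up',R@UP,'out',R@OUT,'long',R[:,1])
# scanner / dock
qx=lambda x,y:(360+(x-400)/5-.4,140+y/5-.4)
D=[(527,75),(668,92),(636,381),(485,357)]
C=np.array([atz('t0',*qx(*d),.008) for d in D]);print(C.round(3),C.mean(0),'yaw',np.degrees(np.arctan2(*((C[0]+C[1]-C[2]-C[3])[[1,0]]))),np.linalg.norm(C[0]-C[3]),np.linalg.norm(C[0]-C[1]))
S=[(562,97,.042),(660,115,.042),(604,338,.038),(535,327,.038)]
S=np.array([atz('t0',*qx(a,b),z) for a,b,z in S]);f=(S[0]+S[1])/2;b=(S[2]+S[3])/2;print('head',f,'tail',b,np.linalg.norm(f-b),np.degrees(np.arctan2(*((f-b)[[1,0]]))))
E
```

```text
[0.4754608  0.32017275 1.38302637] 79.2415738134649 [-0.2 -0.9  1.  -0.3 -0.6  0.5  1.   1.5 -0.2 -1.2 -0.8  0.4]
lip-front [226.06310234 148.21327957] [307. 168.]
lip-front [211.77994992 190.38558397] [236. 379.]
top edge [0.4825 0.3572 0.1488]
grasp25 [0.4809 0.3488 0.1253]
label [0.4771 0.3289 0.0901]
up [0.06384439 0.33600844 0.93969262] out [-0.17541103 -0.9231756   0.34202014] long [-0.98242296  0.18666852  0.        ]
[[ 0.57  -0.177  0.008]
 [ 0.567 -0.261  0.008]
 [ 0.392 -0.252  0.008]
 [ 0.398 -0.164  0.008]] [ 0.48144648 -0.21347247  0.008     ] yaw -3.8436381991935122 0.17238336562411335 0.08382130805373265
head [ 0.5445743  -0.22295448  0.042     ] tail [ 0.4102376  -0.20745715  0.038     ] 0.13528678719193282 -6.580660395226385
```

```bash
python3 -m jog '[[[0.13,0.36,0.05,0,0,72,0],[0.13,0.36,0.05,0,0,72,0],[0.13,0.36,0.05,0,0,72,0],[0.13,0.36,0.05,0,0,72,0],[0.13,0.36,0.05,0,0,72,0],[0.13,0.36,0.05,0,0,72,0],[0.13,0.36,0.05,0,0,72,0],[0.13,0.36,0.05,0,0,72,0],[0.13,0.36,0.05,0,0,72,0],[0.13,0.36,0.05,0,0,72,0]]]'
python3 -m jog '[[[0.13,0.37,-0.01,0,0,74,0],[0.13,0.37,-0.01,0,0,74,0],[0.13,0.37,-0.01,0,0,74,0],[0.13,0.37,-0.01,0,0,74,0],[0.13,0.37,-0.01,0,0,74,0],[0.13,0.37,-0.01,0,0,74,0],[0.13,0.37,-0.01,0,0,74,0],[0.13,0.37,-0.01,0,0,74,0],[0.13,0.37,-0.01,0,0,74,0],[0.13,0.37,-0.01,0,0,74,0]]]'
python3 - <<'E'
from h import *
print(bot.get_obs()['joint_pos'],bot.get_obs()['eef_pos']);snap('wrist','w1')
E
```

```text
clock: 0.93
eef_pos: [0.3233, -0.0972, 0.29]
tool_rot: [0.676, 0.737, 0.001, 0.0]
ft_force: [0.2, -0.1, -0.2]
grip_width: 0.0856
clock: 1.77
eef_pos: [0.453, 0.273, 0.2778]
tool_rot: [0.118, 0.993, 0.0, -0.0]
ft_force: [0.0, -0.4, -0.0]
grip_width: 0.0853
[5.41731846e-01 2.86519739e-01 1.65795426e-01 1.45021947e+00
 1.16846304e-03 7.78566833e-01] [0.45296714 0.27299235 0.27779494]
```

View pics/w1.png

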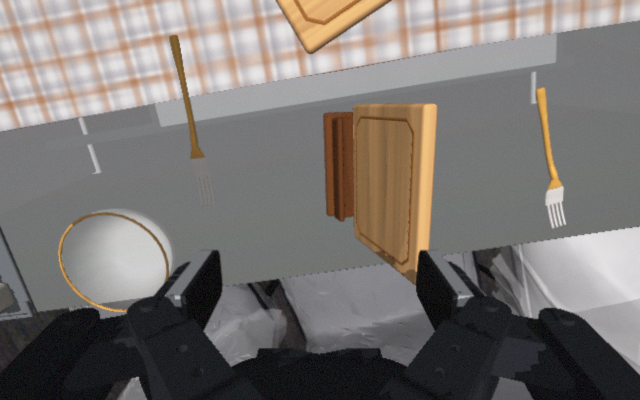

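The wrist view shows the easel and board at (325–436, 104–272), with the lip at left (324–352, 112–220). I'll take one enlarged crop to fit from.

Run:
```python
from h import *
a=cv2.imread('pics/w1.png')
cv2.imwrite('pics/c1.png',cv2.resize(a[90:285,310:450],None,fx=3,fy=3,interpolation=cv2.INTER_CUBIC))
```

```text
(no output)
```

View pics/c1.png

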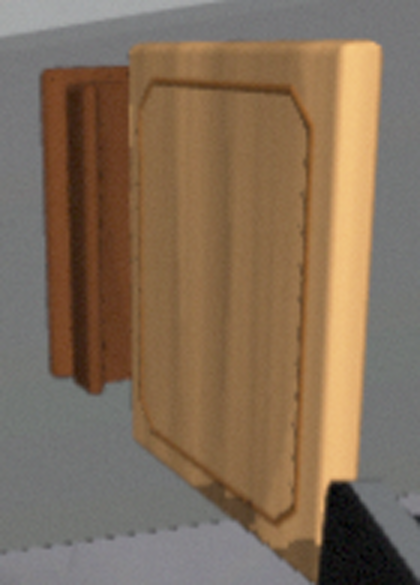

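Run:
```python
from h import *
from scipy.optimize import least_squares as ls
px=lambda x,y:(165+x/5-.4,115+y/5-.4)
q=lambda x,y:(310+x/3-.33,90+y/3-.33)
A=[(px(187,60),bp(-.08,.065,.007)),(px(299,150),bp(-.08,-.065,.007)),(px(91,330),bp(.08,.065,.007)),(px(212,398),bp(.08,-.065,.007)),
(px(166,58),bp(-.08,.065,-.007)),(px(71,326),bp(.08,.065,-.007))]
B=[(q(129,44),bp(.08,-.065,.007)),(q(340,42),bp(.08,.065,.007)),(q(381,42),bp(.08,.065,-.007)),(q(132,439),bp(-.08,-.065,.007))]
def res(p,L,f):
    W=np.array([o[1] for o in L])@Rz(p[2]).T+[p[0],p[1],0]; return (proj(f,W)-np.array([o[0] for o in L])).ravel()
for nm,fn in[('w',lambda p:res(p,B,'w1')),('both',lambda p:np.r_[res(p,B,'w1'),res(p,A,'t0')])]:
    r=ls(fn,[.47,.32,1.38]);print(nm,r.x,np.degrees(r.x[2]),r.fun.round(1))
p=r.x;R=Rz(p[2]);e=np.array([p[0],p[1],0])
for y in(-.065,.065):
  for d in(-.0,-.012):
    z=np.array([0,y+d,.024])+.029*OUT+.012*UP
    a=proj('w1',R@z+e)[0];b=proj('t0',R@z+e)[0];print(y,d,((a-[310,90])*3).round(),((b-[165,115])*5).round())
for n,v in[('top edge',bp(0,.065,0)),('grasp25',bp(0,.04,0)),('label',bp(0,0,.007))]:print(n,(R@v+e).round(4))
print('up',R@UP,'out',R@OUT,'long',R[:,1])
```

```text
w [0.4765555  0.32024827 1.38263489] 79.2191436570985 [-2.2  0.4  0.2  0.1  1.6 -0.8 -0.4  0.9]
both [0.4764006  0.32022531 1.38239448] 79.20536913795435 [-2.2  0.3  0.2 -0.1  1.5 -0.9 -0.5  0.8 -0.2 -1.3  1.1 -0.6 -0.5  0.1
  1.   1.1 -0.2 -1.5 -0.8  0. ]
-0.065 -0.0 [108. 423.] [305. 165.]
-0.065 -0.012 [109. 451.] [312. 145.]
0.065 -0.0 [99. 89.] [234. 375.]
0.065 -0.012 [100. 122.] [241. 356.]
top edge [0.4835 0.3573 0.1488]
grasp25 [0.4819 0.3489 0.1253]
label [0.4781 0.329  0.0901]
up [0.0640567  0.33596803 0.93969262] out [-0.17599434 -0.92306458  0.34202014] long [-0.98230481  0.18728926  0.        ]
```

```bash
cat >> h.py <<'E'
from scipy.spatial.transform import Rotation as Ro
E_=np.array([.4764,.32023,0]);RE=Rz(1.3824)
upw,outw,lng=RE@UP,RE@OUT,RE[:,1]
def tool(y,z): y=np.array(y)/np.linalg.norm(y); z=np.array(z)/np.linalg.norm(z); return np.c_[np.cross(y,z),y,z]
def to(pos,R):
    o=bot.get_obs();Rc=Ro.from_quat(o['tool_rot']);v=(Ro.from_matrix(R)*Rc.inv()).as_rotvec(degrees=True)
    print('shift',(np.array(pos)-o['eef_pos']).round(4),'turn',v.round(2),'|',np.linalg.norm(v).round(1),'j',o['joint_pos'].round(2),'F',o['ft_force'].round(1),'w',round(o['grip_width'],4))
E
python3 - <<'E'
from h import *
g=RE@(HOME+.029*UP)+E_;R=tool(-outw,-upw);print(g)
to(g+.11*upw,R)
print(.11*upw)
E
```

```text
[0.48116049 0.34519882 0.11495109]
shift [ 0.0349  0.1082 -0.059 ] turn [-19.65   4.11   2.45] | 20.2 j [0.54 0.29 0.17 1.45 0.   0.77] F [1.3 2.2 0.4] w 0.0852
[0.00704603 0.03695652 0.10336619]
```

```bash
python3 -m jog '[[[0.035,0.108,-0.03,-19.6,4.1,2.5,0],[0.035,0.108,-0.03,-19.6,4.1,2.5,0],[0.035,0.108,-0.059,-19.6,4.1,2.5,0],[0.035,0.108,-0.059,-19.6,4.1,2.5,0],[0.035,0.108,-0.059,-19.6,4.1,2.5,0],[0.035,0.108,-0.059,-19.6,4.1,2.5,0],[0.035,0.108,-0.059,-19.6,4.1,2.5,0],[0.035,0.108,-0.059,-19.6,4.1,2.5,0]]]'
python3 - <<'E'
from h import *
g=RE@(HOME+.029*UP)+E_;R=tool(-outw,-upw);to(g,R)
E
```

```text
clock: 2.48
eef_pos: [0.4882, 0.3757, 0.2271]
tool_rot: [0.101, 0.98, -0.169, -0.011]
ft_force: [0.6, 0.4, 0.9]
grip_width: 0.0855
shift [-0.0071 -0.0305 -0.1121] turn [-0.31  0.8   0.86] | 1.2 j [ 0.75  0.73  0.69  1.81 -0.2   0.99] F [0.6 0.4 0.9] w 0.0855
```

```bash
python3 -m jog '[[[0,0,0,0,0,0,0],[0,0,0,0,0,0,0]]]'
python3 - <<'E'
from h import *
g=RE@(HOME+.029*UP)+E_;R=tool(-outw,-upw);to(g,R)
E
```

```text
clock: 2.65
eef_pos: [0.488, 0.3757, 0.2268]
tool_rot: [0.101, 0.98, -0.169, -0.011]
ft_force: [0.3, 1.0, -0.1]
grip_width: 0.0855
shift [-0.0068 -0.0305 -0.1118] turn [-0.32  0.78  0.86] | 1.2 j [ 0.75  0.73  0.69  1.81 -0.2   0.99] F [ 0.3  1.  -0.1] w 0.0855
```

```bash
python3 -m jog '[[[0,-0.002,-0.025,-0.3,0.8,0.9,0],[-0.002,-0.01,-0.05,-0.3,0.8,0.9,0],[-0.004,-0.018,-0.075,-0.3,0.8,0.9,0],[-0.0055,-0.025,-0.095,-0.3,0.8,0.9,0],[-0.007,-0.0305,-0.112,-0.3,0.8,0.9,0],[-0.007,-0.0305,-0.112,-0.3,0.8,0.9,0],[-0.007,-0.0305,-0.112,-0.3,0.8,0.9,0],[-0.007,-0.0305,-0.112,-0.3,0.8,0.9,0]]]'
python3 - <<'E'
from h import *
g=RE@(HOME+.029*UP)+E_;R=tool(-outw,-upw);to(g,R);snap('wrist','w2')
E
```

```text
clock: 3.32
eef_pos: [0.4813, 0.3466, 0.1114]
tool_rot: [0.091, 0.98, -0.175, -0.018]
ft_force: [-0.5, 0.4, 0.6]
grip_width: 0.0853
shift [-0.0001 -0.0014  0.0035] turn [ 0.2  -0.23 -0.12] | 0.3 j [ 0.73  0.73  0.39  1.52 -0.21  0.94] F [-0.5  0.4  0.6] w 0.0853
```

View pics/w2.png

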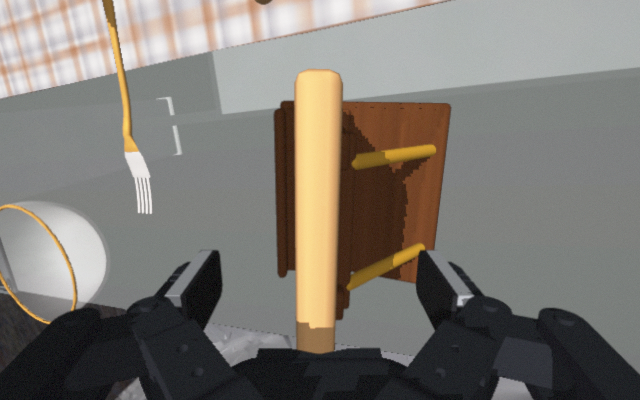

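The board stands edge-on, centred between the pads (board at column 318, pads at 205 and 430). Closing and lifting up the slope.

```bash
python3 -m jog '[[[0,-0.001,0.003,0,0,0,255],[0,-0.001,0.003,0,0,0,255],[0,-0.001,0.003,0,0,0,255],[0,-0.001,0.003,0,0,0,255],[0,-0.001,0.003,0,0,0,255],[0,-0.001,0.003,0,0,0,255],[0,-0.001,0.003,0,0,0,255],[0,-0.001,0.003,0,0,0,255],[0,-0.001,0.003,0,0,0,255],[0,-0.001,0.003,0,0,0,255]]]'
python3 -m jog '[[[0.001,0.005,0.014,0,0,0,255],[0.002,0.01,0.028,0,0,0,255],[0.004,0.02,0.056,0,0,0,255],[0.006,0.03,0.084,0,0,0,255],[0.0083,0.0437,0.122,0,0,0,255],[0.0083,0.0437,0.122,0,0,0,255],[0.0083,0.0437,0.122,0,0,0,255],[0.0083,0.0437,0.122,0,0,0,255],[0.0083,0.0437,0.122,0,0,0,255]]]'
python3 - <<'E'
from h import *
g=RE@(HOME+.029*UP)+E_;R=tool(-outw,-upw);to(g,R);R=tool(outw,-upw);to(g,R)
print('half turn about up by 170:',(170*upw).round(1))
E
```

```text
clock: 4.2
eef_pos: [0.4804, 0.345, 0.1113]
tool_rot: [0.091, 0.98, -0.177, -0.02]
ft_force: [0.2, 0.3, 0.8]
grip_width: 0.0131
clock: 4.95
eef_pos: [0.4879, 0.3877, 0.231]
tool_rot: [0.091, 0.98, -0.178, -0.021]
ft_force: [0.1, 0.5, -2.1]
grip_width: 0.0133
shift [-0.0067 -0.0425 -0.1161] turn [ 0.57 -0.64 -0.13] | 0.9 j [ 0.77  0.78  0.79  1.88 -0.2   0.98] F [ 0.1  0.5 -2.1] w 0.0133
shift [-0.0067 -0.0425 -0.1161] turn [ 12.38  61.22 168.5 ] | 179.7 j [ 0.77  0.78  0.79  1.88 -0.2   0.98] F [ 0.1  0.5 -2.1] w 0.0133
half turn about up by 170: [ 10.9  57.1 159.7]
```

```bash
for i in 1; do python3 -m jog '[[[0,0,0,3.84,20.16,56.38,255],[0,0,0,3.84,20.16,56.38,255],[0,0,0,3.84,20.16,56.38,255],[0,0,0,3.84,20.16,56.38,255],[0,0,0,3.84,20.16,56.38,255],[0,0,0,3.84,20.16,56.38,255],[0,0,0,3.84,20.16,56.38,255],[0,0,0,3.84,20.16,56.38,255],[0,0,0,3.84,20.16,56.38,255],[0,0,0,3.84,20.16,56.38,255]]]'; done
python3 - <<'E'
from h import *
g=RE@(HOME+.029*UP)+E_;R=tool(outw,-upw);to(g,R)
E
```

```text
clock: 5.78
eef_pos: [0.4879, 0.3875, 0.2313]
tool_rot: [-0.412, 0.893, -0.147, -0.104]
ft_force: [-0.1, 0.4, -1.6]
grip_width: 0.0133
shift [-0.0067 -0.0423 -0.1163] turn [  8.12  40.88 112.19] | 119.7 j [ 0.77  0.77  0.78  1.87 -0.21 -0.06] F [-0.1  0.4 -1.6] w 0.0133
```

```bash
python3 -m jog '[[[0,0,0,3.84,20.16,56.38,255],[0,0,0,3.84,20.16,56.38,255],[0,0,0,3.84,20.16,56.38,255],[0,0,0,3.84,20.16,56.38,255],[0,0,0,3.84,20.16,56.38,255],[0,0,0,3.84,20.16,56.38,255],[0,0,0,3.84,20.16,56.38,255],[0,0,0,3.84,20.16,56.38,255],[0,0,0,3.84,20.16,56.38,255],[0,0,0,3.84,20.16,56.38,255]]]'
python3 -m jog '[[[0,0,0,4.28,20.72,55.8,255],[0,0,0,4.28,20.72,55.8,255],[0,0,0,4.28,20.72,55.8,255],[0,0,0,4.28,20.72,55.8,255],[0,0,0,4.28,20.72,55.8,255],[0,0,0,4.28,20.72,55.8,255],[0,0,0,4.28,20.72,55.8,255],[0,0,0,4.28,20.72,55.8,255],[0,0,0,4.28,20.72,55.8,255],[0,0,0,4.28,20.72,55.8,255]]]'
python3 - <<'E'
from h import *
g=RE@(HOME+.029*UP)+E_;R=tool(outw,-upw);to(g+.007*lng,R);snap('wrist','w3');snap('scene','s3');snap('top','t3')
E
```

```text
clock: 6.62
eef_pos: [0.4881, 0.3878, 0.232]
tool_rot: [0.804, -0.568, 0.076, 0.158]
ft_force: [-0.5, 0.3, -2.1]
grip_width: 0.0136
clock: 7.45
eef_pos: [0.4884, 0.3881, 0.2323]
tool_rot: [0.981, -0.095, -0.021, 0.17]
ft_force: [-0.2, -0.0, -1.7]
grip_width: 0.0134
shift [-0.0141 -0.0416 -0.1174] turn [-0.34 -0.44  0.36] | 0.7 j [ 0.76  0.77  0.77  1.87 -0.19 -2.16] F [-0.2 -0.  -1.7] w 0.0134
```

View pics/w3.png

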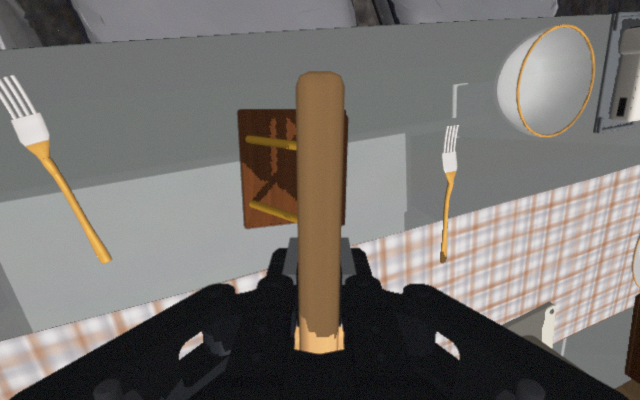

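The board is turned and held upright; the easel base shows at (238–347, 109–228). I'll check the sideways centre from the base's rear corners in both wrist pictures.

Run:
```python
from h import *
for z in(0,.012,.024):
  for f,a,b in[('w2',(450,104),(415,283)),('w3',(238,109),(245,228))]:
    P=np.array([RE.T@(atz(f,*c,z)-E_) for c in(a,b)]);print(z,f,P[:,:2].round(4).tolist(),P[:,1].mean().round(4))
```

```text
0 w2 [[0.0753, 0.0702], [0.064, -0.0632]] 0.0035
0 w3 [[0.0722, -0.0587], [0.0737, 0.0728]] 0.007
0.012 w2 [[0.0751, 0.0703], [0.0644, -0.0564]] 0.0069
0.012 w3 [[0.0736, -0.0591], [0.075, 0.068]] 0.0045
0.024 w2 [[0.075, 0.0703], [0.0649, -0.0496]] 0.0103
0.024 w3 [[0.075, -0.0594], [0.0763, 0.0633]] 0.0019
```

```bash
python3 -m jog '[[[-0.007,-0.001,0,-0.3,-0.4,0.4,255],[-0.0085,-0.0095,-0.023,-0.3,-0.4,0.4,255],[-0.010,-0.018,-0.047,-0.3,-0.4,0.4,255],[-0.0117,-0.026,-0.070,-0.3,-0.4,0.4,255],[-0.0133,-0.0345,-0.094,-0.3,-0.4,0.4,255],[-0.0142,-0.039,-0.1065,-0.3,-0.4,0.4,255],[-0.0145,-0.0405,-0.111,-0.3,-0.4,0.4,255],[-0.0145,-0.0405,-0.111,-0.3,-0.4,0.4,255]]]'
python3 - <<'E'
from h import *
to([.4733,.3455,.1148],tool(outw,-upw))
E
```

```text
clock: 8.27
eef_pos: [0.4734, 0.3472, 0.1211]
tool_rot: [0.981, -0.092, -0.017, 0.173]
ft_force: [0.1, -0.4, -1.7]
grip_width: 0.0134
shift [-0.0001 -0.0017 -0.0063] turn [-0.01 -0.1  -0.08] | 0.1 j [ 0.74  0.71  0.38  1.52 -0.21 -2.19] F [ 0.1 -0.4 -1.7] w 0.0134
```

```bash
python3 -m jog '[[[0,-0.001,-0.003,0,0,0,255],[0,-0.0017,-0.006,0,0,0,255],[0,-0.002,-0.0075,0,0,0,255],[0,-0.002,-0.0075,0,0,0,255],[0,-0.002,-0.0075,0,0,0,255]]]'
python3 - <<'E'
from h import *
to([.4733,.3455,.1113],tool(outw,-upw))
E
```

```text
clock: 8.68
eef_pos: [0.4743, 0.3465, 0.1152]
tool_rot: [0.981, -0.091, -0.016, 0.171]
ft_force: [-0.1, 0.1, -2.2]
grip_width: 0.0135
shift [-0.001  -0.001  -0.0039] turn [-0.17  0.06 -0.16] | 0.2 j [ 0.73  0.71  0.36  1.51 -0.21 -2.19] F [-0.1  0.1 -2.2] w 0.0135
```

```bash
python3 -m jog '[[[0,-0.001,-0.002,0,0,0,255],[0,-0.001,-0.003,0,0,0,255],[0,-0.001,-0.003,0,0,0,255]]]'
python3 -m jog '[[[0,0,-0.001,0,0,0,255],[0,0,-0.0015,0,0,0,255],[0,0,-0.0015,0,0,0,255]]]'
```

```text
clock: 8.93
eef_pos: [0.4742, 0.3453, 0.1118]
tool_rot: [0.981, -0.091, -0.016, 0.172]
ft_force: [0.1, 1.1, -1.8]
grip_width: 0.0132
clock: 9.18
eef_pos: [0.4745, 0.3453, 0.1117]
tool_rot: [0.981, -0.091, -0.015, 0.171]
ft_force: [-0.6, 0.1, 3.8]
grip_width: 0.0132
```

```bash
python3 -m jog '[[[0,0,0.001,0,0,0,0],[0,0,0.001,0,0,0,0],[0,0,0.001,0,0,0,0],[0,0,0.001,0,0,0,0],[0,0,0.001,0,0,0,0],[0,0,0.001,0,0,0,0],[0,0,0.001,0,0,0,0],[0,0,0.001,0,0,0,0],[0,0,0.001,0,0,0,0]]]'
python3 -m jog '[[[0.002,0.008,0.023,0,0,0,0],[0.003,0.017,0.047,0,0,0,0],[0.005,0.025,0.07,0,0,0,0],[0.007,0.037,0.103,0,0,0,0],[0.008,0.042,0.12,0,0,0,0],[0.008,0.042,0.12,0,0,0,0],[0.008,0.042,0.12,0,0,0,0],[0.008,0.042,0.12,0,0,0,0]]]'
python3 - <<'E'
from h import *
snap('wrist','w4');snap('top','t4');to([.42,.2,.28],tool(outw*[1,1,0],[0,0,-1]))
a=cv2.imread('pics/w4.png');b=cv2.imread('pics/t4.png')
cv2.imwrite('pics/c4.png',np.vstack([cv2.resize(a,(640,400))[20:300],cv2.resize(b[110:210,120:280],None,fx=3,fy=3)if 0 else cv2.resize(b[115:205,140:300],(640,310))]))
E
```

```text
clock: 9.93
eef_pos: [0.4741, 0.3452, 0.1113]
tool_rot: [0.981, -0.091, -0.016, 0.172]
ft_force: [-0.3, -0.2, 0.5]
grip_width: 0.0853
clock: 10.6
eef_pos: [0.4819, 0.3868, 0.2302]
tool_rot: [0.981, -0.091, -0.017, 0.172]
ft_force: [0.5, -0.6, -0.1]
grip_width: 0.0857
shift [-0.0616 -0.1863  0.0503] turn [19.65 -3.85 -0.16] | 20.0 j [ 0.77  0.75  0.73  1.85 -0.2  -2.16] F [ 0.7 -0.6 -0. ] w 0.0855
```

View pics/c4.png

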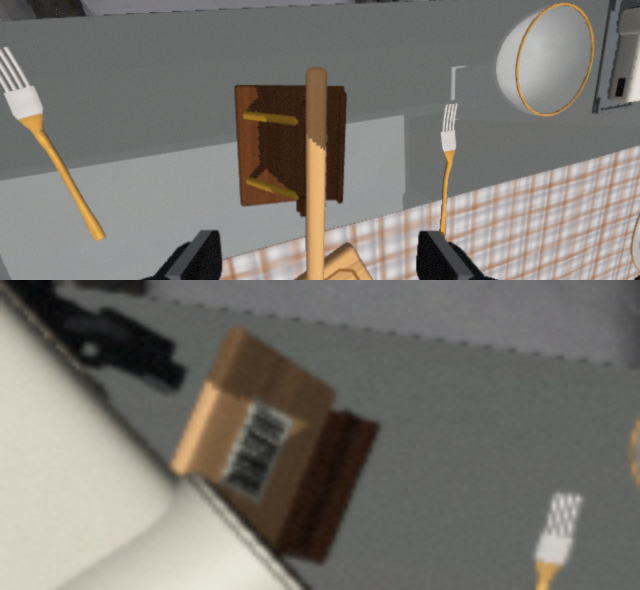

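The label face is out and the board leans home (label visible in the top view; to be quantified once the arm is clear). Now on to the scanner.

```bash
python3 -m jog '[[[-0.06,-0.186,0.05,19.6,-3.9,-0.2,0],[-0.06,-0.186,0.05,19.6,-3.9,-0.2,0],[-0.06,-0.186,0.05,19.6,-3.9,-0.2,0],[-0.06,-0.186,0.05,19.6,-3.9,-0.2,0],[-0.06,-0.186,0.05,19.6,-3.9,-0.2,0],[-0.06,-0.186,0.05,19.6,-3.9,-0.2,0],[-0.06,-0.186,0.05,19.6,-3.9,-0.2,0],[-0.06,-0.186,0.05,19.6,-3.9,-0.2,0]]]'
python3 -m jog '[[[0.01,-0.14,-0.02,0,0,-58,0],[0.01,-0.14,-0.02,0,0,-58,0],[0.01,-0.14,-0.02,0,0,-58,0],[0.01,-0.14,-0.02,0,0,-58,0],[0.01,-0.14,-0.02,0,0,-58,0],[0.01,-0.14,-0.02,0,0,-58,0],[0.01,-0.14,-0.02,0,0,-58,0],[0.01,-0.14,-0.02,0,0,-58,0],[0.01,-0.14,-0.02,0,0,-58,0]]]'
python3 -m jog '[[[0.01,-0.14,-0.02,0,0,-58,0],[0.01,-0.14,-0.02,0,0,-58,0],[0.01,-0.14,-0.02,0,0,-58,0],[0.01,-0.14,-0.02,0,0,-58,0],[0.01,-0.14,-0.02,0,0,-58,0],[0.01,-0.14,-0.02,0,0,-58,0],[0.01,-0.14,-0.02,0,0,-58,0],[0.01,-0.14,-0.02,0,0,-58,0],[0.01,-0.14,-0.02,0,0,-58,0]]]'
python3 -m jog '[[[0.01,-0.14,-0.02,0,0,-58,0],[0.01,-0.14,-0.02,0,0,-58,0],[0.01,-0.14,-0.02,0,0,-58,0],[0.01,-0.14,-0.02,0,0,-58,0],[0.01,-0.14,-0.02,0,0,-58,0],[0.01,-0.14,-0.02,0,0,-58,0],[0.01,-0.14,-0.02,0,0,-58,0],[0.01,-0.14,-0.02,0,0,-58,0],[0.01,-0.14,-0.02,0,0,-58,0]]]'
python3 - <<'E'
from h import *
a=np.radians(-6);to([.477,-.215,.20],tool(Rz(a)[:,1],[0,0,-1]))
snap('wrist','w5');snap('top','t5')
b=cv2.imread('pics/t5.png');a=cv2.imread('pics/w5.png')
cv2.imwrite('pics/c5.png',np.vstack([a[:300],cv2.resize(b[115:205,165:325],(640,300))]))
E
```

```text
clock: 11.37
eef_pos: [0.4217, 0.2001, 0.2812]
tool_rot: [0.995, -0.096, 0.002, -0.001]
ft_force: [0.2, 0.2, 1.0]
grip_width: 0.0855
clock: 12.12
eef_pos: [0.4325, 0.0621, 0.2598]
tool_rot: [0.825, -0.566, 0.001, 0.001]
ft_force: [0.2, 0.8, -0.6]
grip_width: 0.0858
clock: 12.87
eef_pos: [0.4425, -0.0782, 0.2402]
tool_rot: [-0.448, 0.894, -0.001, -0.002]
ft_force: [-0.5, -0.3, -0.5]
grip_width: 0.0857
clock: 13.62
eef_pos: [0.4525, -0.2184, 0.2204]
tool_rot: [0.041, 0.999, -0.001, -0.002]
ft_force: [-0.1, -0.9, 0.0]
grip_width: 0.0853
shift [ 0.0245  0.0034 -0.0204] turn [ 0.06 -0.25 -1.28] | 1.3 j [-0.45  0.26 -0.02  1.29 -0.   -0.37] F [-0.1 -0.9  0. ] w 0.0853
```

View pics/c5.png

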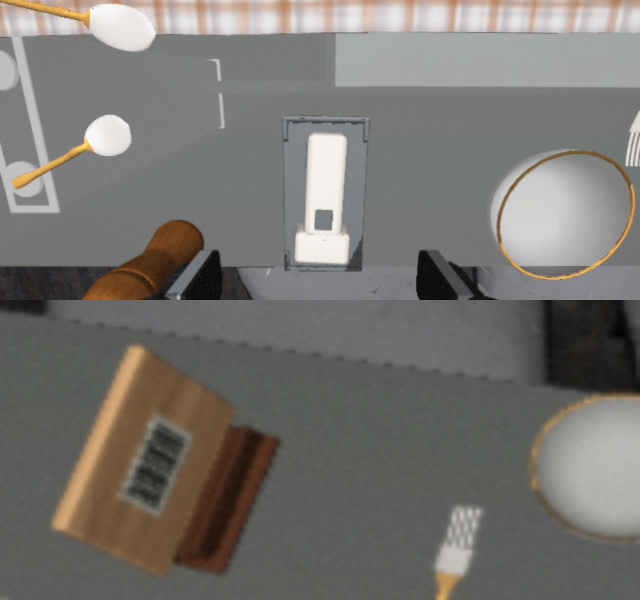

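Run:
```python
from h import *
from scipy.optimize import least_squares as ls
S=[('tail',(308,133),(346,134),.038),('head',(296,264),(349,264),.042),('dn',(283,117),(369,117),.011),('df',(287,270),(362,270),.011)]
d={}
for n,a,b,z in S:
    A,B=atz('w5',*a,z),atz('w5',*b,z);d[n]=(A+B)/2;print(n,A.round(4),B.round(4),d[n].round(4),np.linalg.norm(A-B).round(4))
for a,b in(('tail','head'),('dn','df')):
    v=d[b]-d[a];print(a,((d[a]+d[b])/2).round(4),np.linalg.norm(v[:2]).round(4),np.degrees(np.arctan2(v[1],v[0])).round(2))
p=lambda x,y:(165+x/4-.4,115+(y-300)/3.333-.4)
L=[(p(155,414),bp(-.037,.025,.007)),(p(191,432),bp(-.037,-.025,.007)),(p(157,516),bp(.037,-.025,.007)),(p(119,499),bp(.037,.025,.007)),(p(235,410),bp(-.08,-.065,.007)),(p(165,574),bp(.08,-.065,.007))]
U=np.array([o[0] for o in L]);P=np.array([o[1] for o in L])
r=ls(lambda q:(proj('t5',P@Rz(q[2]).T+[q[0],q[1],0])-U).ravel(),[.47,.32,1.38]);print('board as easel',r.x,np.degrees(r.x[2]),r.fun.round(1))
R=Rz(r.x[2]);print('label',R@bp(0,0,.007)+[r.x[0],r.x[1],0],'rel old easel',RE.T@([r.x[0],r.x[1],0]-E_))
```

```text
tail [ 0.4088 -0.2265  0.038 ] [ 0.4126 -0.1906  0.038 ] [ 0.4107 -0.2085  0.038 ] 0.0361
head [ 0.5424 -0.2511  0.042 ] [ 0.5469 -0.1957  0.042 ] [ 0.5446 -0.2234  0.042 ] 0.0556
dn [ 0.393  -0.2515  0.011 ] [ 0.4001 -0.1644  0.011 ] [ 0.3966 -0.208   0.011 ] 0.0874
df [ 0.5651 -0.2661  0.011 ] [ 0.5721 -0.1794  0.011 ] [ 0.5686 -0.2228  0.011 ] 0.087
tail [ 0.4777 -0.216   0.04  ] 0.1347 -6.34
dn [ 0.4826 -0.2154  0.011 ] 0.1727 -4.92
board as easel [0.46816348 0.32378945 1.37728861] 78.91282463307014 [-0.4 -0.4 -0.1  0.9 -0.1  0.  -0.3 -0.9  0.7 -1.   0.4  1.2]
label [0.46987923 0.33254508 0.09009414] rel old easel [0.00195391 0.00875741 0.        ]
```

```bash
python3 -m jog '[[[0.0245,0.0024,-0.03,0,-0.2,-1.7,0],[0.0245,0.0024,-0.07,0,-0.2,-1.7,0],[0.0245,0.0024,-0.11,0,-0.2,-1.7,0],[0.0245,0.0024,-0.15,0,-0.2,-1.7,0],[0.0245,0.0024,-0.18,0,-0.2,-1.7,0],[0.0245,0.0024,-0.195,0,-0.2,-1.7,0],[0.0245,0.0024,-0.195,0,-0.2,-1.7,0],[0.0245,0.0024,-0.195,0,-0.2,-1.7,0]]]'
python3 - <<'E'
from h import *
a=np.radians(-6.4);to([.477,-.216,.019],tool(Rz(a)[:,1],[0,0,-1]))
E
```

```text
clock: 14.38
eef_pos: [0.4761, -0.2159, 0.0255]
tool_rot: [0.056, 0.998, -0.0, -0.001]
ft_force: [-0.1, 1.0, 0.3]
grip_width: 0.0852
shift [ 0.0009 -0.0001 -0.0065] turn [ 0.05 -0.11 -0.02] | 0.1 j [-0.42  0.48 -0.25  0.84 -0.   -0.31] F [-0.1  1.   0.3] w 0.0852
```

```bash
python3 -m jog '[[[0.001,0,-0.004,0,0,0,0],[0.001,0,-0.0065,0,0,0,0],[0.001,0,-0.0065,0,0,0,0],[0.001,0,-0.0065,0,0,0,255],[0.001,0,-0.0065,0,0,0,255],[0.001,0,-0.0065,0,0,0,255],[0.001,0,-0.0065,0,0,0,255],[0.001,0,-0.0065,0,0,0,255],[0.001,0,-0.0065,0,0,0,255],[0.001,0,-0.0065,0,0,0,255]]]'
python3 -m jog '[[[0,0,0.01,0,0,0,255],[0,0,0.03,0,0,0,255],[0,0,0.06,0,0,0,255],[0,0,0.10,0,0,0,255],[0,0,0.14,0,0,0,255],[0,0,0.18,0,0,0,255],[0,0,0.18,0,0,0,255],[0,0,0.18,0,0,0,255]]]'
python3 - <<'E'
from h import *
snap('wrist','w6')
# pointing: scanner x axis = -outw ; scanner z = perpendicular up = upw
lab=np.array([.4699,.3325,.0901]); nose=lab+.08*outw
# scanner grip: TCP frame, scanner x = -tool x, z=-tool z; grasp z height: TCP at z .019-.006=.013 above underside
orig=nose-(-outw)*.069-upw*.018
tcp=orig+upw*.013
R=tool(lng,-upw);print('x of tool vs -scanner x',R[:,0],outw,'tcp',tcp,'nose',nose)
to(tcp,R)
E
```

```text
clock: 15.22
eef_pos: [0.4781, -0.2167, 0.0205]
tool_rot: [0.057, 0.998, -0.001, 0.001]
ft_force: [-0.3, 0.4, 5.3]
grip_width: 0.0391
clock: 15.88
eef_pos: [0.4791, -0.2171, 0.2028]
tool_rot: [0.057, 0.998, -0.002, 0.003]
ft_force: [-0.6, 0.4, -2.1]
grip_width: 0.0392
x of tool vs -scanner x [-0.17598924 -0.92306555  0.34202014] [-0.17598924 -0.92306555  0.34202014] tcp [0.44335733 0.19328339 0.13636254] nose [0.45582086 0.25865476 0.11746161]
shift [-0.0342  0.4097 -0.064 ] turn [-12.97  17.87  84.8 ] | 87.6 j [-0.42  0.31 -0.01  1.25 -0.   -0.31] F [-0.6 -0.1 -2.3] w 0.0388
```

View pics/w6.png

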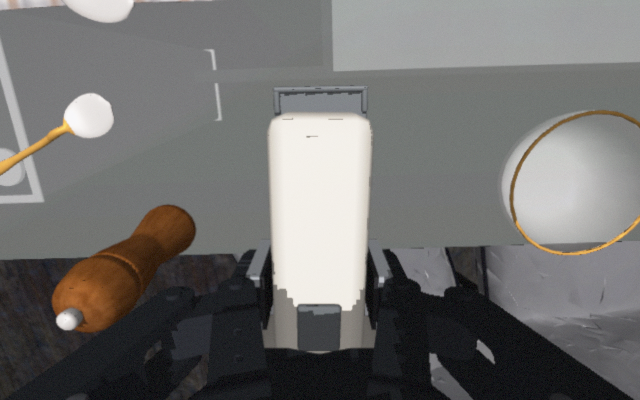

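The scanner is gripped straight, with the body at columns 270–370 between the pads and the dock now empty behind. Carrying it to a staging pose in front of the board.

```bash
python3 -m jog '[[[-0.02,0.04,0.02,0,0,7,255],[-0.02,0.08,0.02,0,0,14,255],[-0.02,0.12,0.02,0,0,21,255],[-0.02,0.16,0.02,0,0,28,255],[-0.02,0.16,0.02,0,0,35,255],[-0.02,0.16,0.02,0,0,42,255],[-0.02,0.16,0.02,0,0,42,255],[-0.02,0.16,0.02,0,0,42,255],[-0.02,0.16,0.02,0,0,42,255]]]'
python3 - <<'E'
from h import *
lab=np.array([.4699,.3325,.0901]);tcp=lab+.149*outw-.005*upw
to(tcp+.06*outw,tool(lng,-upw))
E
```

```text
clock: 16.68
eef_pos: [0.4568, -0.0567, 0.2185]
tool_rot: [-0.303, 0.953, -0.0, -0.001]
ft_force: [0.1, 0.2, -2.1]
grip_width: 0.0389
shift [-0.024   0.1946 -0.0616] turn [-17.16  11.03  43.51] | 48.1 j [-0.12  0.17 -0.13  1.26 -0.   -0.74] F [ 0.1  0.2 -2.1] w 0.0389
```

```bash
python3 -m jog '[[[-0.024,0.04,0,-2.1,1.4,5.4,255],[-0.024,0.08,-0.01,-4.3,2.8,10.9,255],[-0.024,0.12,-0.02,-6.4,4.1,16.3,255],[-0.024,0.15,-0.03,-8.6,5.5,21.8,255],[-0.024,0.17,-0.04,-10.7,6.9,27.2,255],[-0.024,0.1946,-0.05,-12.9,8.3,32.6,255],[-0.024,0.1946,-0.06,-15,9.7,38.1,255],[-0.024,0.1946,-0.0616,-17.2,11,43.5,255],[-0.024,0.1946,-0.0616,-17.2,11,43.5,255],[-0.024,0.1946,-0.0616,-17.2,11,43.5,255]]]'
python3 - <<'E'
from h import *
lab=np.array([.4699,.3325,.0901]);tcp=lab+.149*outw-.005*upw
to(tcp,tool(lng,-upw));snap('top','t7');snap('scene','s7');snap('wrist','w7')
a,b=cv2.imread('pics/t7.png'),cv2.imread('pics/w7.png')
cv2.imwrite('pics/c7.png',np.vstack([b[:300],cv2.resize(a[115:205,165:325],(640,300))]))
E
```

```text
clock: 17.52
eef_pos: [0.4334, 0.1381, 0.1574]
tool_rot: [-0.628, 0.759, -0.111, -0.133]
ft_force: [0.8, -0.7, -2.0]
grip_width: 0.0385
shift [ 0.01    0.0552 -0.021 ] turn [-0.08  0.07 -0.02] | 0.1 j [ 0.48  0.37 -0.09  1.33 -0.27 -0.87] F [ 0.8 -0.7 -2. ] w 0.0385
```

View pics/c7.png

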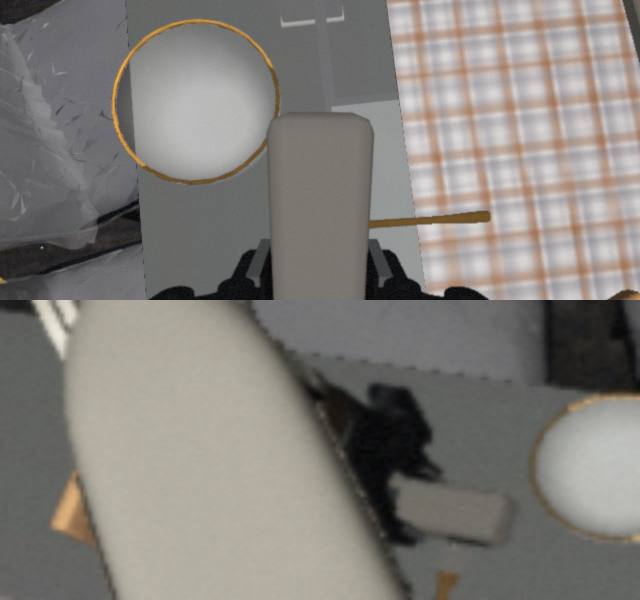

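The scanner sits straight in the grip and the board is untouched at left. Advancing to 80 mm and holding.

```bash
python3 -m jog '[[[0.003,0.018,-0.007,0,0,0,255],[0.006,0.037,-0.014,0,0,0,255],[0.0085,0.047,-0.018,0,0,0,255],[0.01,0.055,-0.021,0,0,0,255],[0.01,0.055,-0.021,0,0,0,255],[0.01,0.055,-0.021,0,0,0,255],[0.01,0.055,-0.021,0,0,0,255],[0.01,0.055,-0.021,0,0,0,255],[0.01,0.055,-0.021,0,0,0,255],[0.01,0.055,-0.021,0,0,0,255]]]'
for i in 1; do python3 -m jog '[[[0,0,0,0,0,0,255],[0,0,0,0,0,0,255],[0,0,0,0,0,0,255],[0,0,0,0,0,0,255],[0,0,0,0,0,0,255],[0,0,0,0,0,0,255],[0,0,0,0,0,0,255],[0,0,0,0,0,0,255],[0,0,0,0,0,0,255],[0,0,0,0,0,0,255]]]'
python3 -m jog '[[[0,0,0,0,0,0,255],[0,0,0,0,0,0,255],[0,0,0,0,0,0,255],[0,0,0,0,0,0,255],[0,0,0,0,0,0,255],[0,0,0,0,0,0,255],[0,0,0,0,0,0,255],[0,0,0,0,0,0,255],[0,0,0,0,0,0,255],[0,0,0,0,0,0,255]]]'
python3 -m jog '[[[0,0,0,0,0,0,255],[0,0,0,0,0,0,255],[0,0,0,0,0,0,255],[0,0,0,0,0,0,255],[0,0,0,0,0,0,255],[0,0,0,0,0,0,255],[0,0,0,0,0,0,255],[0,0,0,0,0,0,255],[0,0,0,0,0,0,255],[0,0,0,0,0,0,255]]]'; done
python3 - <<'E'
from h import *
lab=np.array([.4699,.3325,.0901]);tcp=lab+.149*outw-.005*upw
to(tcp,tool(lng,-upw));snap('scene','s8')
a=cv2.imread('pics/s8.png');cv2.imwrite('pics/c8.png',cv2.resize(a[110:260,130:350],(800,545)))
E
```

```text
clock: 18.5
eef_pos: [0.4436, 0.1928, 0.1375]
tool_rot: [-0.629, 0.758, -0.111, -0.132]
ft_force: [-0.9, 0.2, -1.9]
grip_width: 0.0391
clock: 19.33
eef_pos: [0.4436, 0.1932, 0.1372]
tool_rot: [-0.629, 0.758, -0.111, -0.132]
ft_force: [0.5, -0.6, -2.0]
grip_width: 0.0396
clock: 20.17
eef_pos: [0.4436, 0.1932, 0.1372]
tool_rot: [-0.629, 0.758, -0.111, -0.132]
ft_force: [0.3, 0.5, -2.3]
grip_width: 0.0389
clock: 21.0
eef_pos: [0.4436, 0.1932, 0.1372]
tool_rot: [-0.629, 0.758, -0.111, -0.132]
ft_force: [-0.3, -0.0, -2.0]
grip_width: 0.0387
shift [-0.0003  0.0001 -0.0008] turn [-0.09  0.11 -0.21] | 0.3 j [ 0.56  0.46 -0.01  1.34 -0.25 -0.79] F [-0.3 -0.  -2. ] w 0.0387
```

View pics/c8.png

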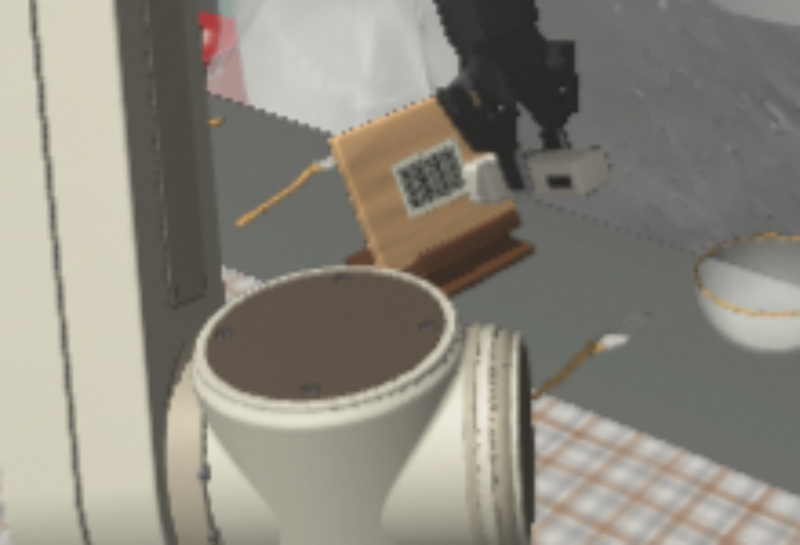

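The board stands label-out, with the scanner head clear of it and aimed at the label; it held still for over 2.5 s. Retreating and returning to the dock.

```bash
python3 -m jog '[[[-0.003,-0.02,0.01,0,0,0,255],[-0.007,-0.037,0.02,0,0,0,255],[-0.01,-0.055,0.03,0,0,0,255],[-0.01,-0.09,0.05,0,0,0,255],[-0.01,-0.12,0.07,0,0,0,255],[-0.01,-0.12,0.07,0,0,0,255],[-0.01,-0.12,0.07,0,0,0,255]]]'
python3 - <<'E'
from h import *
to([.46,-.06,.22],tool(Rz(np.radians(35))[:,1],[0,0,-1]))
E
```

```text
clock: 21.63
eef_pos: [0.4341, 0.0724, 0.2085]
tool_rot: [-0.628, 0.759, -0.111, -0.131]
ft_force: [0.2, 1.4, -2.4]
grip_width: 0.039
shift [ 0.0259 -0.1324  0.0115] turn [ 17.15 -10.78 -43.75] | 48.2 j [ 0.36  0.27 -0.09  1.39 -0.29 -0.99] F [ 0.2  1.4 -2.4] w 0.039
```

```bash
python3 -m jog '[[[0.026,-0.02,0.012,2.1,-1.3,-5.5,255],[0.026,-0.04,0.012,4.3,-2.7,-11,255],[0.026,-0.06,0.012,6.4,-4,-16.4,255],[0.026,-0.08,0.012,8.6,-5.4,-21.9,255],[0.026,-0.1,0.012,10.7,-6.7,-27.3,255],[0.026,-0.12,0.012,12.9,-8.1,-32.8,255],[0.026,-0.132,0.012,15,-9.4,-38.3,255],[0.026,-0.132,0.012,17.15,-10.8,-43.75,255],[0.026,-0.132,0.012,17.15,-10.8,-43.75,255]]]'
python3 -m jog '[[[0.022,-0.03,0,0,0,-6,255],[0.022,-0.06,-0.01,0,0,-12,255],[0.022,-0.09,-0.02,0,0,-18,255],[0.022,-0.12,-0.04,0,0,-24,255],[0.022,-0.1555,-0.06,0,0,-30,255],[0.022,-0.1555,-0.08,0,0,-36,255],[0.022,-0.1555,-0.1,0,0,-40,255],[0.022,-0.1555,-0.1,0,0,-40,255],[0.022,-0.1555,-0.1,0,0,-40,255]]]'
python3 - <<'E'
from h import *
snap('wrist','w9');to([.482,-.2155,.0205],tool(Rz(np.radians(-5))[:,1],[0,0,-1]))
E
```

```text
clock: 22.38
eef_pos: [0.4589, -0.0596, 0.2183]
tool_rot: [-0.301, 0.954, 0.001, -0.002]
ft_force: [-0.3, 0.8, -0.8]
grip_width: 0.0392
clock: 23.13
eef_pos: [0.4808, -0.2127, 0.1175]
tool_rot: [0.039, 0.999, 0.002, -0.003]
ft_force: [1.0, 0.3, -1.3]
grip_width: 0.0387
shift [ 0.     -0.0023 -0.0985] turn [-0.11 -0.2  -0.49] | 0.5 j [-0.42  0.38 -0.13  1.07  0.   -0.34] F [ 0.7  0.1 -2. ] w 0.0391
```

```bash
python3 -m jog '[[[0,-0.0025,-0.03,0,-0.2,-0.5,255],[0,-0.0025,-0.055,0,-0.2,-0.5,255],[0,-0.0025,-0.075,0,-0.2,-0.5,255],[0,-0.0025,-0.087,0,-0.2,-0.5,255],[0,-0.0025,-0.091,0,-0.2,-0.5,255],[0,-0.0025,-0.093,0,-0.2,-0.5,255],[0,-0.0025,-0.093,0,-0.2,-0.5,255]]]'
python3 -m jog '[[[0,0,-0.001,0,0,0,255],[0,0,-0.002,0,0,0,255],[0,0,-0.003,0,0,0,255],[0,0,-0.003,0,0,0,255]]]'
python3 - <<'E'
from h import *
to([.482,-.2155,.0205],tool(Rz(np.radians(-5))[:,1],[0,0,-1]))
E
```

```text
clock: 23.77
eef_pos: [0.4829, -0.2168, 0.0274]
tool_rot: [0.045, 0.999, 0.0, 0.002]
ft_force: [0.9, 0.5, -1.5]
grip_width: 0.0391
clock: 24.1
eef_pos: [0.4819, -0.217, 0.0237]
tool_rot: [0.046, 0.999, 0.001, 0.001]
ft_force: [0.2, -0.2, -1.0]
grip_width: 0.0392
shift [ 0.0001  0.0015 -0.0032] turn [-0.06  0.14  0.28] | 0.3 j [-0.42  0.49 -0.24  0.84  0.   -0.33] F [ 0.2 -0.2 -1. ] w 0.0392
```

```bash
python3 -m jog '[[[0,0.001,-0.001,0,0,0,255],[0,0.001,-0.002,0,0,0,255],[0,0.001,-0.002,0,0,0,255]]]'
python3 -m jog '[[[0,0,-0.001,0,0,0,255],[0,0,-0.002,0,0,0,255],[0,0,-0.002,0,0,0,255]]]'
```

```text
clock: 24.35
eef_pos: [0.4814, -0.2158, 0.021]
tool_rot: [0.046, 0.999, 0.001, 0.001]
ft_force: [0.7, 0.7, -1.5]
grip_width: 0.0389
clock: 24.6
eef_pos: [0.4816, -0.2158, 0.0205]
tool_rot: [0.046, 0.999, 0.001, 0.001]
ft_force: [-2.9, 1.4, 8.8]
grip_width: 0.0391
```

Contact felt (8.8 N). Releasing and retreating.

```bash
python3 -m jog '[[[0,0,0.0015,0,0,0,0],[0,0,0.0015,0,0,0,0],[0,0,0.0015,0,0,0,0],[0,0,0.0015,0,0,0,0],[0,0,0.0015,0,0,0,0],[0,0,0.0015,0,0,0,0],[0,0,0.0015,0,0,0,0]]]'
python3 -m jog '[[[0,0,0.02,0,0,0,0],[0,0,0.05,0,0,0,0],[0,0,0.08,0,0,0,0],[0,0,0.12,0,0,0,0],[0,0,0.16,0,0,0,0],[-0.025,0,0.2,0,0,0,0],[-0.025,0,0.2,0,0,0,0],[-0.025,0,0.2,0,0,0,0],[-0.025,0,0.2,0,0,0,0]]]'
python3 - <<'E'
from h import *
a=snap('wrist','w10');t=snap('top','t10')
# scanner: bright low-saturation blob in wrist pic
from h import cv2
d={'sc':[]}
m=((a.min(2)>190)).astype(np.uint8)
m[:60]=0;m[300:]=0
n,l,s,c=cv2.connectedComponentsWithStats(m)
for i in range(1,n):
    if s[i,4]>800: print(s[i],c[i].round(1),atz('w10',*c[i],.04).round(4))
t5=cv2.imread('pics/t5.png');df=cv2.absdiff(t,t5).max(2)
print('board region diff',df[115:205,165:245].mean(),(df[115:205,165:245]>40).sum())
for k,(y0,y1,x0,x1) in dict(bowl=(140,195,290,350),fork=(170,250,255,290),mill=(150,190,440,480)).items(): print(k,(df[y0:y1,x0:x1]>40).sum())
o=bot.get_obs();print(o['eef_pos'],o['clock'],o['ft_force'])
E
```

```text
clock: 25.18
eef_pos: [0.4816, -0.2158, 0.0205]
tool_rot: [0.046, 0.999, 0.001, 0.001]
ft_force: [-0.0, -0.0, -0.4]
grip_width: 0.0854
clock: 25.93
eef_pos: [0.4565, -0.2159, 0.2205]
tool_rot: [0.046, 0.999, 0.001, 0.001]
ft_force: [-1.0, 0.4, -0.6]
grip_width: 0.0855
[  80  112   47   41 1451] [103.7 132.5] [ 0.3951 -0.4158  0.04  ]
[ 294  133   53  128 4679] [320.6 199.1] [ 0.4795 -0.2169  0.04  ]
[ 499  163   75   91 4868] [534.8 208.7] [ 0.5095 -0.0021  0.04  ]
board region diff 3.096111111111111 0
bowl 0
fork 7
mill 77
[ 0.45592043 -0.21538185  0.21875897] 26.0333 [-1.14503192 -0.39738585  0.285456  ]
```

Run:
```python
from h import *
a=cv2.imread('pics/w10.png');m=(a.min(2)>190).astype(np.uint8);m[:60]=0;m[300:]=0
n,l,s,c=cv2.connectedComponentsWithStats(m);i=l[200,320];ys=np.where(l==i)
def row(r,z):
    x=np.where(l[r]==i)[0]; A,B=atz('w10',x[0],r,z),atz('w10',x[-1]+1,r,z); return (A+B)/2,np.linalg.norm(A-B)
t,h=row(ys[0].min()+3,.038),row(ys[0].max()-4,.042)
v=h[0]-t[0];print(t,h,np.linalg.norm(v),np.degrees(np.arctan2(v[1],v[0])),(t[0]+h[0])/2)
t,t5=cv2.imread('pics/t10.png'),cv2.imread('pics/t5.png')
p=np.argwhere(cv2.absdiff(t,t5).max(2)[140:200,440:490]>40);print('mill diff px rows/cols',p.min(0)+[140,440],p.max(0)+[140,440])
sh,_=cv2.phaseCorrelate(np.float32(cv2.cvtColor(t5[150:190,440:480],6)),np.float32(cv2.cvtColor(t[150:190,440:480],6)));print(sh)
```

```text
(array([ 0.41786663, -0.21002809,  0.038     ]), np.float64(0.034218026014573695)) (array([ 0.54066417, -0.22260908,  0.042     ]), np.float64(0.053218909534763804)) 0.12350512535411218 -5.849719753445733 [ 0.4792654  -0.21631859  0.04      ]
mill diff px rows/cols [140 444] [199 471]
(-0.4530685794146656, -0.16696663292815117)
```

```bash
python3 -c "
from workcell import bot
print(bot.job_done())"
```

```text
the job is handed in; nothing more can be done
None
```

The job is handed in at about 26 s on the robot's clock, with all three parts done; the hand-in gave no verdict.

**What I did**
- **Board:** I pinched it by its upper edge, lifted it up the slope, turned it half round and set it back on the easel until I felt contact. Then I let go.
- **Scanner:** I picked it from the dock and held it for about 2.5 s with the window about 80 mm from the label centre, square to the board. Then I laid it back in the dock and backed the arm off.

**Last checks**
- **Board pose:** the fit after release put it within about 2 mm fore-aft of home. It is a few millimetres off the easel's middle sideways and about 0.3° off square, with the label face out. A later top picture showed no change there.
- **Pointing:** the tool stayed within 1 mm and 0.3° of its planned pose during the hold. The scanner's own pose was inferred from the grip, but a scene picture showed its head clear of the board and facing the label.
- **Scanner in the dock:** it lies about 3 mm from the dock centre and about 1° off the dock's axis. I judged it flat from the contact height on release, not from a separate tilt measurement.
- **Bystanders:** the bowl showed no change in the top picture. The fork and mill areas had a few changed pixels. For the mill this matches a shift of under half a pixel (about 1 mm), probably shading or the arm.

**Shortfalls**
- I had used all 12 picture views before placing the scanner, so that last check was by pixel measurement only.
- The automatic scanner measurement read its length about 11 mm short because it sampled rows inside the ends, so the centre is good to a few millimetres.

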